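# Load a beaker into the ratchet lift of a soaking tank

## Robot

A 6-joint arm with a two-finger parallel gripper is mounted at the origin on a cart in front of the work surface, level with it; the furniture and walls round the work are solid. World frame = base frame: x ahead of the robot, y to its left, z up, the work surface at z = 0. Lengths are in m, angles in rad, forces in N, time in s.
With the tool pointing down it reaches from about 0.3 to 0.75 m from the base axis. Payload 8.5 kg.
Tool frame: the origin (TCP) lies between the finger pads; the fingertips stand 25 mm ahead of it and the grasp point (between the pads) lies 6 mm ahead of it; z points along the fingers, y is the line along which they close (so a half turn about z gives the same grasp; the last joint's range is limited). The gripper opens to 85 mm and grips with 20 to 120 N. Pads are 22 mm wide; open, the fingers measure 114 mm over their backs; the gripper's body (76 mm by 85 mm) begins 54 mm behind the grasp point. The pads swing forward as they close: fully open they stand 13 mm farther back than shut.
Start: joints at [1.037, 0.381, 1.297, -0, 1.464, -0.215], TCP at [0.172, 0.522, 0.256] pointing down, gripper open.
Joint ranges: [-3.11, 3.11], [-0.89, 2.33], [0.22, 2.48], [-1.42, 4.56], [0.17, 2.85], [-2.88, 2.88]. Speed limits (rad/s): [2.39, 2.39, 3.14, 3.14, 3.14, 3.14].

## Interface

Orientations are given as [roll, pitch, yaw] about the fixed x, y, z axes, in that order (R = Rz(yaw) Ry(pitch) Rx(roll)).
In Python, from rig import r gives the robot as it stands.
- The arm moves only by the shell command python3 -m inch 'ROWS'. ROWS is rows parted by semicolons, their numbers by spaces, 1 to 20 of them, each of 5 numbers: the finger opening in m, then dx, dy, dz in m, then a turn about the tool's z in rad; each row shifts and turns the commanded pose from where the row before left it, along the tool's axes as they then stand; what a row does not reach is not made up. A row lasts 1/10 s, in which the tool goes at most 0.05 m and 0.15 rad, less where a joint would pass 70% of its speed; a pose out of reach is approached as far as the arm can. The fingers move at their own pace and stop on an object; the grip force is fixed at half the most. Time passes only in rows, so rows that do not move let the fingers close. It prints the time, the measured TCP pose, the force, the opening and the grip force at its end.
- r.get_obs(): the state, without advancing time (a new reading comes with each control period).
- r.get_image(name): name is "scene" or "top"; returns (picture, depth): 420x560x3 uint8, red, green, blue; 420x560 float32, m along the optical axis (not along the pixel's ray), 0 where there is no reading.
- r.camera_model(name): a dict with "K" (3x3 intrinsics, pixels), "R" (3x3) and "t" (3): a world point X has camera coordinates R X + t. Camera axes: x right, y down, z forward; pixel columns grow to the right and rows downward; lengths in m; the calibration is good to about 2 mm. A picture is of the moment at which its call begins. camera_model takes no time and is no camera call.
- r.sign_off(): hands the job in; it is judged then, once.
Trained networks look in the newest picture that a camera, given by its name, has taken for a name from the list of things; names that differ only in an ending like _2 or _b are one class to them, and where a whole thing is asked for, a point or a joint stands for the part that bears it (a point fixed in the world has none). Each returns a list of dicts, best first, with "conf" (0 to 1); they miss things now and then, are a little off and sometimes report something else, mostly with a low value. They report only what shows in the picture. A call takes as long as a camera call. They do not tell look-alikes from the thing itself.
- r.boxes_of(camera, target): "position" ([column, row] in pixels, amid what is visible of it).
- r.regions_of(camera, target): "mask" (420x560 bool, what is visible of it) and "position" ([column, row] in pixels, amid what is visible of it).
The state is a dict: "clock": time; "joint_pos": joint angles; "joint_vel": joint speeds; "tau": joint torques, N m; "position": TCP position; "ee_rot": TCP orientation; "wrist_force": force on the tool from outside, world axes, zero at the start; "torque": the same for the moment, N m; "width": finger opening in m; "finger_force": force on a finger pad.
Only numpy, scipy, OpenCV 4.12 (cv2) and the standard library are available. Lean on these libraries where they do the work, as an engineer would, in place of code of your own. Each camera call takes 0.05 s, during which the arm holds its last target. There are 200 camera calls.

## Task

The small beaker has to go into the soaking tank. Ratchet the basket up by its grip post until the basket's floor hangs on the pawl clear above the tank's rim, let go, and stand the beaker upright in the basket; then push the pawl's release pad down and let the basket down until it rests on the grid in the bottom of the tank, and take the hand away. The glass is fragile and the lift is light: set the beaker down softly, lower it slowly, stop as soon as the basket lands, never force the lift against its pawl or its ends, and leave the other glassware alone.

Things in the scene. Friction and masses are not known exactly. Their poses are not given: they have to be found in the camera images.
- wash_tank: Fixed soaking tank with lift. White open tank 116x116 mm, rim 100 mm above the bench, walls 4 mm, on a plate. Origin: bench level under the tank's middle; z up, x to the rear. A steel column 20x16 mm stands 95 mm behind the middle, to z = 294 mm; its teeth (9 mm apart, 5 mm deep) face -y. In the tank lies a grid on screw feet; its height differs by up to 34 mm and is not measured.
- lift: Carriage on the column; origin on its axis, axes as the tank's. Origin z above the tank's: 0.102 to 0.137 with the basket down on the grid; hangs on the pawl at 0.108 + n x 0.009, n = 0 to 10; end stop 0.2165. Basket floor passes the rim at 0.184. 0.46 kg, oil damper 120 N per m/s, 2.5 N friction: raising at 30 mm/s takes 10 to 15 N, with a dip at each tooth.
- basket: Wire basket hung from two straps on its rear side with 2 mm of vertical play, on soft rubber feet. Origin: middle of its floor, on the top face; axes as the tank's. Inside 84x84 mm, sides 22 mm high. The strap arms cross its rear edge (+x) 84 mm above the floor, so grip the beaker with the fingers to left and right.
- grip_post (a point): Grip post for raising: upright grey cylinder 22 mm thick, 45 mm tall, on an arm 100 mm to the left (+y) of the column. Point: on the axis at the height to grip, 26 mm above the arm and 24 mm below the post's top. Fixed to the lift.
- release_pad (a point): Top of the release pad: grey ribbed pad 34x32 mm on the end of the pawl lever, 100 mm right (-y) of the column. 3 to 7 N push it down; after 13 mm the pawl is out (lever stop at 17 mm) and the lift sinks with the finger, alone only at 15 to 30 mm/s. Let go, the pawl springs back and catches the next tooth below. Moves with the lift.
- beaker: The small glass beaker to load, 52 mm across, 68 mm high, about 90 g, upright on the bench to the left. Origin: middle of its underside. Grip it round the wall, at 45 to 50 mm height.
- beaker_big: Bystander: large glass beaker, 86 mm across, 115 mm high, at the left rear. Origin: middle of its underside. Leave alone.
- flask: Bystander: long-necked flask, 58 mm across, 186 mm high, on the right. Origin: middle of its underside. Leave alone.
- dish: Bystander: flat glass dish with O-rings, 70 mm across, 15 mm high, right of the tank's front. Origin: middle of its underside. Leave alone.
Not all that is in view belongs to the job. There is more than one size of the beaker; the job needs the middle-sized.

How it is judged:
By the outcome, as a careful person would: the job done as asked, in the order asked, and still so for the second after the job is handed in, with the robot touching nothing.
It also fails if it takes over 70 s, if anything falls off the work surface, if the arm or the gripper's body presses on something with over 40 N, if the wrist force passes 120 N, or if a joint passes its speed limit or range.

## Working session

There is one attempt and no reset: what is moved stays moved. The work goes in short steps, Python scripts to look and compute and a shell command to move; the robot and the scene stay as the last step left them, time stands still between calls to the robot, and variables do not carry over. Pictures are saved under pics/ and viewed, at most 10 in all, crops included, and the job is handed in when it is done.

```bash
mkdir -p pics; ls
cat > h.py <<'E'
import numpy as np, cv2
from rig import r
def back(cam,uv,d):
    m=r.camera_model(cam);K,R,t=[np.array(m[k]) for k in "KRt"]
    uv=np.atleast_2d(uv).astype(float);d=np.atleast_1d(d)
    p=np.c_[(uv-K[[0,1],[2,2]])/K[[0,1],[0,1]],np.ones(len(uv))]*d[:,None]
    return (p-t)@R
def cloud(cam,depth,mask):
    v,u=np.nonzero(mask&(depth>0));return back(cam,np.c_[u,v],depth[v,u])
def proj(cam,X):
    m=r.camera_model(cam);p=np.array(m["R"])@X+m["t"];p=np.array(m["K"])@p;return p[:2]/p[2]
E
python3 - <<'E'
from h import *
for c in ["scene","top"]:
    im,d=r.get_image(c);cv2.imwrite(f"pics/{c}0.png",im[:,:,::-1]);np.save(f"{c}d.npy",d)
    m=r.camera_model(c);print(c,"cam at",-np.array(m["R"]).T@m["t"])
    for n in ["wash_tank","lift","basket","grip_post","release_pad","beaker","beaker_big","flask","dish"]:
        for q in r.regions_of(c,n)[:4]:
            P=cloud(c,d,q["mask"]);
            if len(P)>5: print(n,round(q["conf"],2),np.round(q["position"]),len(P),np.round(np.percentile(P,[3,50,97],axis=0),3).tolist())
print({k:np.round(v,3) for k,v in r.get_obs().items()})
E
```

```text
pics
scene cam at [-0.07821979 -0.48269668  0.66656519]
wash_tank 0.8 [310. 214.] 6496 [[0.437, -0.072, 0.004], [0.544, -0.009, 0.079], [0.753, 0.134, 0.288]]
lift 0.59 [312. 191.] 2054 [[0.49, -0.107, 0.021], [0.57, 0.012, 0.15], [0.617, 0.096, 0.21]]
basket 0.92 [294. 214.] 721 [[0.478, -0.012, 0.019], [0.528, 0.033, 0.063], [0.561, 0.062, 0.086]]
release_pad 0.57 [346. 188.] 387 [[0.565, -0.118, 0.021], [0.581, -0.067, 0.16], [0.749, 0.05, 0.186]]
beaker 0.95 [201. 212.] 491 [[0.366, 0.226, 0.007], [0.386, 0.239, 0.046], [0.413, 0.276, 0.066]]
beaker 0.83 [172. 194.] 1070 [[0.36, 0.337, -0.001], [0.389, 0.354, 0.064], [0.473, 0.451, 0.097]]
beaker 0.55 [243. 213.] 290 [[0.449, 0.153, 0.004], [0.464, 0.164, 0.034], [0.486, 0.191, 0.051]]
beaker_big 0.67 [229. 174.] 1208 [[0.518, 0.273, 0.007], [0.545, 0.294, 0.077], [0.599, 0.356, 0.113]]
flask 0.41 [200. 212.] 480 [[0.366, 0.226, 0.005], [0.385, 0.239, 0.045], [0.413, 0.276, 0.066]]
dish 0.87 [328. 306.] 773 [[0.35, -0.214, -0.0], [0.385, -0.18, 0.003], [0.416, -0.15, 0.015]]
top cam at [0.3652823  0.05795177 0.95334397]
wash_tank
[... 982 characters left out ...]
86]]
dish 0.71 [366. 254.] 621 [[0.355, -0.212, -0.0], [0.387, -0.183, 0.003], [0.417, -0.151, 0.016]]
dish 0.2 [334. 161.] 561 [[0.57, -0.116, 0.001], [0.587, -0.08, 0.161], [0.651, -0.011, 0.187]]
{'clock': np.float64(1.0), 'joint_pos': array([ 1.037,  0.381,  1.297, -0.   ,  1.464, -0.215]), 'joint_vel': array([-0.   , -0.001, -0.001, -0.   ,  0.001,  0.   ]), 'tau': array([ 1.0000e-03, -4.4834e+01, -2.3147e+01, -0.0000e+00,  0.0000e+00,
       -0.0000e+00]), 'position': array([0.172, 0.522, 0.256]), 'ee_rot': array([3.142, 0.   , 2.823]), 'wrist_force': array([-0.231, -0.128, -0.237]), 'torque': array([-0.041, -0.008,  0.027]), 'finger_force': np.float64(0.0), 'width': np.float64(0.085)}
```

Run:
```python
from h import *
a=cv2.imread("pics/top0.png");cv2.imwrite("pics/topc.png",cv2.resize(a[120:300,90:430],None,fx=2.3,fy=2.3,interpolation=cv2.INTER_CUBIC))
a=cv2.imread("pics/scene0.png");cv2.imwrite("pics/scenec.png",cv2.resize(a[110:330,130:400],None,fx=2.6,fy=2.6,interpolation=cv2.INTER_CUBIC))
d=np.load("topd.npy");P=cloud("top",d,np.ones(d.shape,bool))
def st(n,m): print(n,m.sum(),np.round(np.percentile(P[m],[2,50,98],axis=0),4).tolist() if m.sum() else"")
x,y,z=P.T
st("rim",(abs(z-.1)<.004)&(abs(y)<.1)&(x>.4)&(x<.6))
st("coltop",(abs(z-.294)<.005))
st("post",(y>.06)&(y<.13)&(x>.5)&(z>.19)&(x<.65))
st("arm",(y>.06)&(y<.13)&(x>.5)&(z>.15)&(z<.18)&(x<.65))
st("pad",(y<-.06)&(y>-.14)&(x>.5)&(x<.65)&(z>.14)&(z<.2))
m=(abs(z-.1)<.004)&(abs(y)<.1)&(x>.42)&(x<.6);print(cv2.minAreaRect(P[m][:,:2].astype(np.float32)))
m=(abs(x-.395)<.05)&(abs(y-.257)<.05)&(z>.06)&(z<.075);print(m.sum(),cv2.minEnclosingCircle(P[m][:,:2].astype(np.float32)),np.median(z[m]))
```

```text
rim 550 [[0.4397, -0.0558, 0.0973], [0.5017, 0.0062, 0.1016], [0.569, 0.0741, 0.1039]]
coltop 7065 [[0.5494, -0.0145, 0.289], [0.6888, 0.4414, 0.2902], [0.8352, 0.5268, 0.2974]]
post 90 [[0.6022, 0.0858, 0.1911], [0.6101, 0.095, 0.2009], [0.6209, 0.1041, 0.2045]]
arm 189 [[0.5981, 0.0607, 0.1503], [0.6058, 0.0804, 0.1547], [0.6204, 0.1085, 0.1766]]
pad 382 [[0.5699, -0.1168, 0.1573], [0.5869, -0.0905, 0.1621], [0.6044, -0.0607, 0.1657]]
((0.5053629279136658, 0.009400773793458939), (0.12223795056343079, 0.12233997136354446), 82.17877960205078)
91 ((0.3954004645347595, 0.252352774143219), 0.026441112160682678) 0.06730159772367031
```

View pics/topc.png

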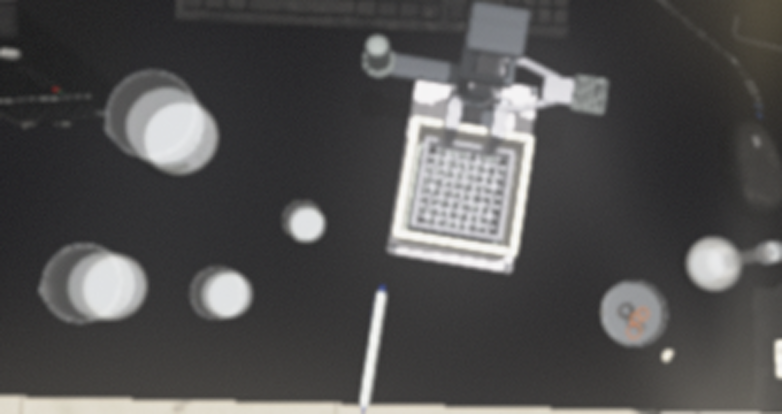

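View pics/scenec.png

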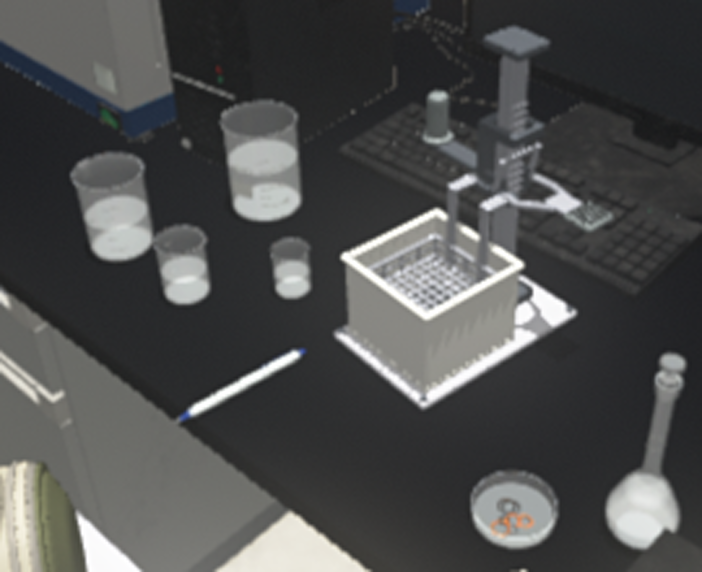

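The candidates, by crop pixel in scenec: (112,205) is about 73x100 mm, (183,265) is 52x68 mm, (291,268) is about 38x52 mm, and (260,160) is 86x115 mm (beaker_big). The one at (183,265), world (0.395, 0.252), matches the given 52x68 mm. In topc the tank is at (462,190), the post at (377,50) and the pad at (590,94), with tank yaw about -0.137. I'll confirm the beaker in a crop and measure the basket floor.

```bash
cat >> h.py <<'E'
C=np.array([.5054,.0094]);YAW=-.137
ex=np.array([np.cos(YAW),np.sin(YAW)]);ey=np.array([-ex[1],ex[0]])
def tank(P): return np.c_[(P[:,:2]-C)@ex,(P[:,:2]-C)@ey,P[:,2]]
def tool(target,o=None):  # world target TCP -> shift in tool axes
    o=o or r.get_obs();from scipy.spatial.transform import Rotation as T
    return T.from_euler("xyz",o["ee_rot"]).inv().apply(np.array(target)-o["position"])
E
python3 - <<'E'
from h import *
a=cv2.imread("pics/scene0.png");cv2.imwrite("pics/bk.png",cv2.resize(a[150:270,140:280],None,fx=5,fy=5,interpolation=cv2.INTER_CUBIC))
for c in ["top","scene"]:
    d=np.load(c+"d.npy");P=tank(cloud(c,d,np.ones(d.shape,bool)))
    m=(abs(P[:,0])<52)&(abs(P[:,0])<.052)&(abs(P[:,1])<.052)&(P[:,2]>0)&(P[:,2]<.095)
    print(c,np.histogram(P[m][:,2],np.arange(0,.1,.004)))
    m=(abs(P[:,0])<.035)&(abs(P[:,1])<.035);print(np.percentile(P[m][:,2],[2,10,25,50,75,90,98]).round(4))
    for n,X,Y in (("post",.095,.1),("pad",.095,-.1),("col",.095,0)):
        m=(np.hypot(P[:,0]-X,P[:,1]-Y)<.013)&(P[:,2]>.1)
        if m.sum():print(n,m.sum(),np.percentile(P[m],[5,50,95],axis=0).round(4).tolist())
E
```

```text
top (array([  0,   0,   0,   2, 279, 361,  12,   0,   0,   0,   0,   0,   0,
         0,   3, 301, 421,  21,  25,  13,  18, 216,  74,   3]), array([0.   , 0.004, 0.008, 0.012, 0.016, 0.02 , 0.024, 0.028, 0.032,
       0.036, 0.04 , 0.044, 0.048, 0.052, 0.056, 0.06 , 0.064, 0.068,
       0.072, 0.076, 0.08 , 0.084, 0.088, 0.092, 0.096]))
[0.0175 0.0191 0.0208 0.0627 0.0647 0.0661 0.0673]
post 155 [[0.0838, 0.0897, 0.1568], [0.0891, 0.0987, 0.1959], [0.1013, 0.1083, 0.2035]]
pad 108 [[0.0849, -0.11, 0.161], [0.0949, -0.0999, 0.1634], [0.1049, -0.0894, 0.1656]]
col 259 [[0.0842, -0.0099, 0.1626], [0.0894, -0.0001, 0.294], [0.1045, 0.0098, 0.2964]]
scene (array([  0,   0,   0,   2,  36,   8,   2,  10,   4,   3,   8,   4,   1,
         6,  22, 266,  85,  33,  61,  41,  63, 122,  41,  31]), array([0.   , 0.004, 0.008, 0.012, 0.016, 0.02 , 0.024, 0.028, 0.032,
       0.036, 0.04 , 0.044, 0.048, 0.052, 0.056, 0.06 , 0.064, 0.068,
       0.072, 0.076, 0.08 , 0.084, 0.088, 0.092, 0.096]))
[-0.8064 -0.8041 -0.8017 -0.7972  0.0624  0.0637  0.0648]
post 70 [[0.0826, 0.0876, 0.1546], [0.0899, 0.0915, 0.1837], [0.0992, 0.1033, 0.2006]]
pad 53 [[0.085, -0.1104, 0.1606], [0.0936, -0.1003, 0.1618], [0.1043, -0.0902, 0.1632]]
col 268 [[0.0826, -0.0117, 0.1096], [0.0925, -0.0084, 0.2349], [0.1026, 0.0037, 0.2941]]
```

View pics/bk.png

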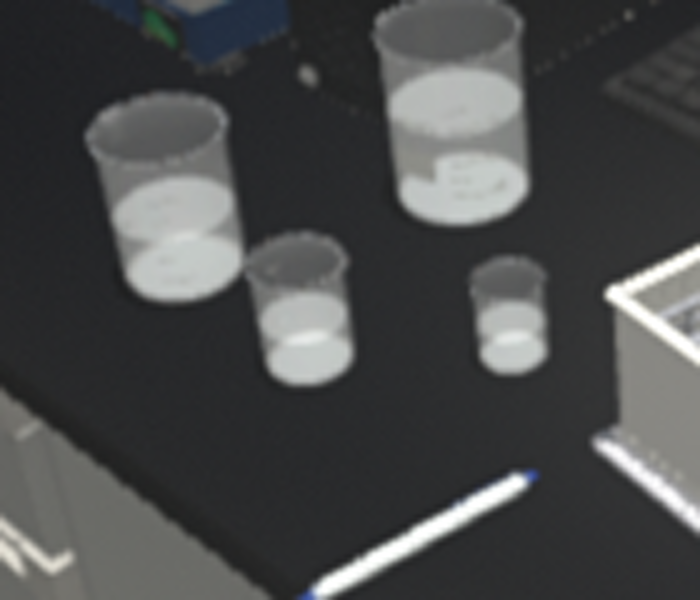

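```bash
python3 -m inch '0.085 0 0 -0.01 -0.091;0.085 0 0 -0.01 -0.091' && python3 -m inch '0.085 -0.027 -0.02 0 0;0.085 -0.027 -0.02 0 0;0.085 -0.027 -0.02 0 0;0.085 -0.027 -0.02 0 0;0.085 -0.027 -0.02 0 0;0.085 -0.027 -0.02 0 0;0.085 -0.027 -0.02 0 0;0.085 -0.027 -0.02 0 0;0.085 -0.027 -0.02 0 0;0.085 -0.027 -0.02 0 0;0.085 -0.027 -0.02 0 0;0.085 -0.027 -0.02 0 0;0.085 -0.027 -0.02 0 0;0.085 -0.027 -0.02 0 0;0.085 -0.027 -0.02 0 0;0.085 -0.027 -0.02 0 0;0.085 -0.027 -0.02 0 0;0.085 0 0 0 0' && python3 -c "
from h import *
print(tool([.612,.0953,.188]))"
```

```text
clock: 1.2
position: [0.1724, 0.5222, 0.2764]
ee_rot: [-3.141, -0.0, 3.008]
wrist_force: [0.4, -0.3, 0.3]
width: 0.0849
finger_force: 0.0
clock: 3.0
position: [0.5828, 0.12, 0.2754]
ee_rot: [-3.141, -0.0, 3.001]
wrist_force: [0.8, -1.0, -0.4]
width: 0.0848
finger_force: 0.0
[-0.03234062 -0.02035654  0.08740031]
```

In bk.png the middle-sized beaker at (300,310) is the 52x68 mm one, confirmed against its smaller and larger neighbours. The basket floor is about 0.063, with its sides' top at 0.086. That matches hanging at n=4, so n=10 is +54 mm.

```bash
python3 -m inch '0.085 -0.016 -0.01 0 0;0.085 -0.016 -0.01 0 0;0.085 0 0 0.02 0;0.085 0 0 0.02 0;0.085 0 0 0.02 0;0.085 0 0 0.017 0;0.085 0 0 0.01 0;0.085 0 0 0 0' && python3 -c "
from h import *
print(tool([.612,.0953,.188]))
im,d=r.get_image('scene');cv2.imwrite('pics/s1.png',cv2.resize(im[120:260,220:400,::-1],None,fx=4,fy=4))"
```

```text
clock: 3.8
position: [0.6091, 0.0991, 0.1882]
ee_rot: [-3.141, -0.002, 3.005]
wrist_force: [0.3, -1.0, 0.9]
width: 0.0849
finger_force: 0.0
[-0.00341586 -0.00332887  0.00023889]
```

View pics/s1.png

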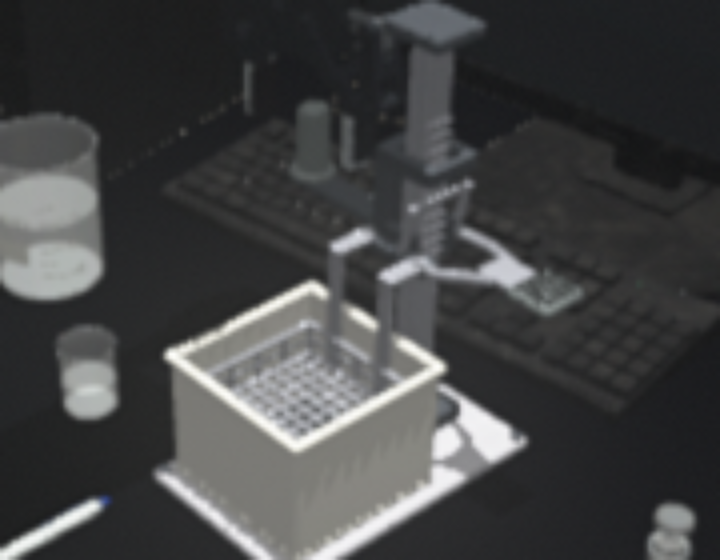

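The post at (315,140) stands between the open fingers, with the dark gripper above it. Next I centre and close.

```bash
python3 -m inch '0.085 -0.0034 -0.0033 0 0;0.085 0 0 0 0;0.03 0 0 0 0;0.03 0 0 0 0;0.03 0 0 0 0;0.02 0 0 0 0;0.015 0 0 0 0;0.015 0 0 0 0'
```

```text
clock: 4.65
position: [0.6126, 0.0954, 0.1895]
ee_rot: [3.141, 0.0, 3.005]
wrist_force: [0.5, 3.2, 1.7]
width: 0.0204
finger_force: 58.6
```

```bash
python3 -m inch '0.015 0 0 -0.002 0;0.015 0 0 -0.003 0;0.015 0 0 -0.003 0;0.015 0 0 -0.003 0;0.015 0 0 -0.003 0;0.015 0 0 -0.003 0;0.015 0 0 -0.003 0;0.015 0 0 -0.003 0;0.015 0 0 -0.003 0;0.015 0 0 -0.003 0'; python3 -m inch '0.015 0 0 -0.003 0;0.015 0 0 -0.003 0;0.015 0 0 -0.003 0;0.015 0 0 -0.003 0;0.015 0 0 -0.003 0;0.015 0 0 -0.003 0;0.015 0 0 -0.003 0;0.015 0 0 -0.003 0;0.015 0 0 -0.002 0;0.015 0 0 -0.002 0;0.015 0 0 0 0;0.015 0 0 0 0'
cat >> h.py <<'E'
def heights(c="top"):
    im,d=r.get_image(c);P=tank(cloud(c,d,np.ones(d.shape,bool)))
    m=(abs(P[:,0])<.035)&(abs(P[:,1])<.035)&(P[:,2]>.027);print("floor",m.sum(),np.percentile(P[m][:,2],[10,25,50,75,90]).round(4))
    for n,Y in (("post",.1),("pad",-.1)):
        m=(np.hypot(P[:,0]-.095,P[:,1]-Y)<.013)&(P[:,2]>.1)
        if m.sum():print(n,m.sum(),np.percentile(P[m][:,2],[5,50,95]).round(4))
    return im,d
E
python3 -c "
from h import *
heights()"
```

```text
clock: 5.65
position: [0.6126, 0.0953, 0.2163]
ee_rot: [3.141, -0.003, 3.005]
wrist_force: [5.3, 3.5, -11.1]
width: 0.0206
finger_force: 59.8
clock: 6.85
position: [0.6126, 0.0953, 0.2453]
ee_rot: [3.141, -0.001, 3.005]
wrist_force: [3.2, 5.0, -7.2]
width: 0.0203
finger_force: 60.6
floor 813 [0.1184 0.1196 0.1211 0.5137 0.525 ]
post 336 [0.5191 0.5207 0.5222]
pad 123 [0.2165 0.2187 0.2208]
```

```bash
python3 -m inch '0.015 0 0 0.001 0;0.015 0 0 0 0'; python3 -m inch '0.015 0 0 0.001 0;0.015 0 0 0 0'; python3 -c "
from h import *
heights()"
```

```text
clock: 7.1
position: [0.6126, 0.0953, 0.245]
ee_rot: [3.141, -0.0, 3.005]
wrist_force: [3.0, 4.9, -4.7]
width: 0.0207
finger_force: 60.8
clock: 7.3
position: [0.6126, 0.0953, 0.2443]
ee_rot: [3.141, 0.0, 3.005]
wrist_force: [1.6, 4.4, -1.3]
width: 0.0202
finger_force: 61.0
floor 822 [0.1177 0.1186 0.1202 0.5126 0.524 ]
post 333 [0.5182 0.5197 0.5211]
pad 127 [0.216  0.2181 0.2198]
```

```bash
python3 -m inch '0.015 0 0 0.0007 0;0.015 0 0 0 0'; python3 -m inch '0.03 0 0 0 0;0.045 0 0 0 0;0.07 0 0 0 0;0.085 0 0 0 0;0.085 0 0 0 0';python3 -c "
from h import *
heights()"
```

```text
clock: 7.55
position: [0.6126, 0.0953, 0.2438]
ee_rot: [3.141, 0.0, 3.005]
wrist_force: [1.7, 4.7, -2.4]
width: 0.0204
finger_force: 61.1
clock: 8.05
position: [0.6126, 0.0948, 0.2437]
ee_rot: [-3.141, 0.0, 3.005]
wrist_force: [-0.7, -0.2, -1.1]
width: 0.0843
finger_force: 0.0
floor 820 [0.117  0.1181 0.1196 0.5129 0.5239]
post 331 [0.5174 0.5191 0.5205]
pad 126 [0.2152 0.2173 0.2193]
```

The pad has risen 53.9 mm, so it hangs at n=10 with the floor at about 0.118. Now to the beaker.

```bash
python3 -m inch '0.085 0 0 -0.025 0;0.085 0 0 -0.025 0;0.085 0 0 -0.01 0;0.085 0.024 0.0126 0 0;0.085 0.024 0.0126 0 0;0.085 0.024 0.0126 0 0;0.085 0.024 0.0126 0 0;0.085 0.024 0.0126 0 0;0.085 0.024 0.0126 0.01 0;0.085 0.024 0.0126 0.02 0;0.085 0.024 0.0126 0.02 0;0.085 0.024 0.0126 0.02 0;0.085 0.021 0.0126 0.02 0;0.085 0 0 0.02 0;0.085 0 0 0 0' && python3 -c "
from h import *
for c in ('scene','top'):
    im,d=r.get_image(c)
    for q in r.regions_of(c,'beaker')[:3]:
        P=cloud(c,d,q['mask']);m=(P[:,2]>.058)&(P[:,2]<.075);
        if m.sum()>5:print(c,q['conf'],cv2.minEnclosingCircle(P[m][:,:2].astype(np.float32)))
print(tool([.3954,.2524,.054]))"
```

```text
clock: 9.6
position: [0.3935, 0.252, 0.1915]
ee_rot: [-3.139, -0.004, 3.006]
wrist_force: [1.2, -1.0, 0.3]
width: 0.0848
finger_force: 0.0
scene 0.76 ((0.3956390917301178, 0.3713459074497223), 0.03856486827135086)
scene 0.68 ((0.3898908197879791, 0.2512243986129761), 0.02685454860329628)
[0.00062054 0.00029242 0.14046648]
```

```bash
python3 -m inch '0.085 0 0 0.03 0;0.085 0 0 0.03 0;0.085 0 0 0.03 0;0.085 0 0 0.025 0;0.085 0 0 0.015 0;0.085 0 0 0.008 0;0.085 0 0 0 0;0.06 0 0 0 0;0.05 0 0 0 0;0.045 0 0 0 0;0.045 0 0 0 0;0.045 0 0 0 0'
```

```text
clock: 11.0
position: [0.3955, 0.2523, 0.0568]
ee_rot: [3.141, 0.002, 3.005]
wrist_force: [-2.1, 0.3, 7.6]
width: 0.0495
finger_force: 61.4
```

```bash
python3 -m inch '0.045 0 0 -0.003 0;0.045 0 0 -0.01 0;0.045 0 0 -0.02 0;0.045 0 0 -0.03 0;0.045 0 0 -0.03 0;0.045 0 0 -0.03 0;0.045 0 0 -0.03 0;0.045 0 0 -0.03 0;0.045 0 0 -0.015 0;0.045 0 0 0 0' && python3 -m inch '0.045 -0.0113 -0.0188 0 0;0.045 -0.0113 -0.0188 0 0;0.045 -0.0113 -0.0188 0 0;0.045 -0.0113 -0.0188 0 0;0.045 -0.0113 -0.0188 0 0;0.045 -0.0113 -0.0188 0 0;0.045 -0.0113 -0.0188 0 0;0.045 -0.0113 -0.0188 0 0;0.045 -0.0113 -0.0188 0 0;0.045 -0.0113 -0.0188 0 0;0.045 -0.0113 -0.0188 0 0;0.045 -0.0113 -0.0188 0 0;0.045 0 0 0 0;0.045 0 0 0 0' && python3 -c "
from h import *
print(tool([.4995,.0102,.185]))
im,d=r.get_image('scene');cv2.imwrite('pics/s2.png',cv2.resize(im[80:280,180:400,::-1],None,fx=3,fy=3))
for q in r.regions_of('scene','beaker')[:4]: 
    P=cloud('scene',d,q['mask']);print(q['position'],q['conf'],np.percentile(P,[3,50,97],axis=0).round(3).tolist())"
```

```text
clock: 12.0
position: [0.3953, 0.2523, 0.2561]
ee_rot: [3.139, 0.004, 3.005]
wrist_force: [0.0, 0.4, -1.9]
width: 0.0491
finger_force: 62.3
clock: 13.4
position: [0.4981, 0.0101, 0.2528]
ee_rot: [3.141, -0.002, 3.004]
wrist_force: [-0.6, -0.2, -0.5]
width: 0.0498
finger_force: 62.4
[-0.00155694  0.00022726  0.06778706]
[170.8, 190.0] 0.94 [[0.36, 0.337, 0.001], [0.389, 0.353, 0.066], [0.43, 0.413, 0.097]]
[290.8, 166.7] 0.71 [[0.469, -0.015, 0.2], [0.478, 0.002, 0.239], [0.515, 0.033, 0.262]]
[242.2, 214.8] 0.69 [[0.449, 0.153, -0.001], [0.466, 0.168, 0.032], [0.514, 0.221, 0.051]]
```

View pics/s2.png

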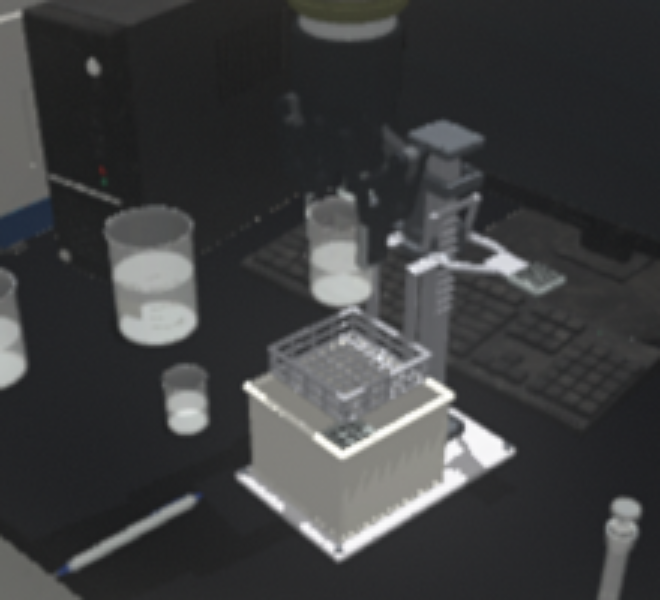

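The beaker at crop (340,255) hangs above the basket at (350,365), whose floor is above the rim. I lower it, gently at the end.

```bash
python3 -m inch '0.045 -0.0015 0 0.015 0;0.045 0 0 0.02 0;0.045 0 0 0.015 0;0.045 0 0 0.01 0;0.045 0 0 0.005 0;0.045 0 0 0 0' && python3 -m inch '0.045 0 0 0.002 0;0.045 0 0 0.002 0;0.045 0 0 0.002 0;0.045 0 0 0.001 0;0.045 0 0 0 0' && python3 -m inch '0.045 0 0 0.001 0;0.045 0 0 0.001 0;0.045 0 0 0.001 0;0.045 0 0 0 0'
```

```text
clock: 14.1
position: [0.4999, 0.0102, 0.1884]
ee_rot: [3.142, -0.001, 3.005]
wrist_force: [-0.4, -0.0, -1.4]
width: 0.0492
finger_force: 62.4
clock: 14.6
position: [0.5, 0.0099, 0.1816]
ee_rot: [3.142, -0.0, 3.005]
wrist_force: [0.4, -0.3, -0.1]
width: 0.0491
finger_force: 62.4
clock: 15.0
position: [0.5, 0.0099, 0.1785]
ee_rot: [3.142, -0.0, 3.005]
wrist_force: [-0.5, 0.5, -2.1]
width: 0.0494
finger_force: 62.4
```

```bash
for i in 1; do python3 -m inch '0.045 0 0 0.001 0;0.045 0 0 0.001 0;0.045 0 0 0 0'; done;  python3 -m inch '0.045 0 0 0.001 0;0.045 0 0 0 0'; python3 -m inch '0.045 0 0 0.001 0;0.045 0 0 0 0'
```

```text
clock: 15.3
position: [0.5, 0.0099, 0.1765]
ee_rot: [3.142, -0.0, 3.005]
wrist_force: [-0.5, -0.2, -1.9]
width: 0.0497
finger_force: 62.4
clock: 15.5
position: [0.5, 0.0099, 0.1755]
ee_rot: [3.142, -0.0, 3.005]
wrist_force: [0.2, 0.3, -0.7]
width: 0.0494
finger_force: 62.4
clock: 15.7
position: [0.5001, 0.0099, 0.1746]
ee_rot: [-3.142, 0.0, 3.005]
wrist_force: [-0.4, -0.3, -2.1]
width: 0.0494
finger_force: 62.5
```

```bash
python3 -m inch '0.045 0 0 0.001 0;0.045 0 0 0 0';  python3 -m inch '0.045 0 0 0.001 0;0.045 0 0 0 0'; python3 -c "
from h import *
im,d=heights('scene')
cv2.imwrite('pics/s3.png',cv2.resize(im[130:240,230:370,::-1],None,fx=5,fy=5))"
```

```text
clock: 15.9
position: [0.5003, 0.0099, 0.1743]
ee_rot: [-3.141, 0.001, 3.005]
wrist_force: [-1.7, 0.8, 4.8]
width: 0.0492
finger_force: 63.0
clock: 16.1
position: [0.5004, 0.0099, 0.174]
ee_rot: [-3.141, 0.002, 3.005]
wrist_force: [-2.4, 1.7, 11.7]
width: 0.0491
finger_force: 63.5
floor 1664 [0.1349 0.1653 0.2193 0.2804 0.3253]
pad 52 [0.2143 0.2156 0.2167]
```

View pics/s3.png

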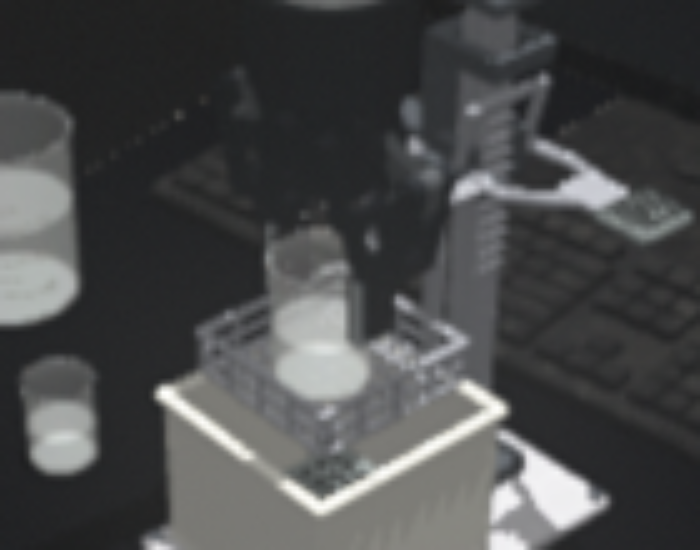

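The beaker at crop (320,330) stands on the basket floor, with contact at TCP 0.1743. I ease the load and release.

```bash
python3 -m inch '0.045 0 0 -0.0007 0;0.045 0 0 -0.0006 0;0.045 0 0 0 0';python3 -m inch '0.055 0 0 0 0;0.065 0 0 0 0;0.085 0 0 0 0;0.085 0 0 0 0;0.085 0 0 0 0;0.085 0 0 0 0'; python3 -m inch '0.085 0 0 -0.005 0;0.085 0 0 -0.01 0;0.085 0 0 -0.02 0;0.085 0 0 -0.03 0;0.085 0 0 -0.03 0;0.085 0 0 -0.03 0;0.085 0 0 -0.02 0'
```

```text
clock: 16.45
position: [0.5002, 0.0099, 0.1743]
ee_rot: [-3.142, 0.001, 3.005]
wrist_force: [-1.8, -0.3, 7.5]
width: 0.0492
finger_force: 62.9
clock: 17.05
position: [0.5001, 0.0099, 0.1739]
ee_rot: [-3.142, -0.0, 3.005]
wrist_force: [-0.6, 0.2, 0.4]
width: 0.0851
finger_force: 0.0
clock: 17.75
position: [0.5001, 0.0099, 0.3221]
ee_rot: [-3.141, 0.004, 3.005]
wrist_force: [-0.2, 0.1, -0.2]
width: 0.0848
finger_force: 0.0
```

```bash
python3 -m inch '0.085 0 -0.02 0 0;0.085 0 -0.02 0 0;0.085 0 -0.02 0 0;0.03 0 -0.02 0 0;0 0 -0.02 0 0;0 -0.02 0 0 0;0 -0.02 0 0 0;0 -0.02 0 0 0;0 -0.02 0 0 0;0 -0.02 0 0 0;0 0 0 0.02 0;0 0 0 0.02 0;0 0 0 0 0;0 0 0 0 0' && python3 -c "
from h import *
im,d=r.get_image('scene')
P=tank(cloud('scene',d,np.ones(d.shape,bool)))
m=(P[:,2]>.205)&(P[:,2]<.222)&(P[:,1]<-.075)&(P[:,1]>-.13)&(P[:,0]>.06)&(P[:,0]<.13);print('pad tank',m.sum(),np.percentile(P[m],[3,50,97],axis=0).round(4))
print(tool([.586,-.1026,.246]))
cv2.imwrite('pics/s4.png',cv2.resize(im[80:260,220:400,::-1],None,fx=3.3,fy=3.3))"
```

```text
clock: 19.15
position: [0.5856, -0.1028, 0.2801]
ee_rot: [-3.141, 0.001, 3.005]
wrist_force: [-0.0, 0.2, 0.1]
width: -0.0002
finger_force: 0.0
pad tank 170 [[ 0.0746 -0.1169  0.2103]
 [ 0.0877 -0.1014  0.2148]
 [ 0.1046 -0.0765  0.2171]]
[-0.00019081  0.00036518  0.03454251]
```

View pics/s4.png

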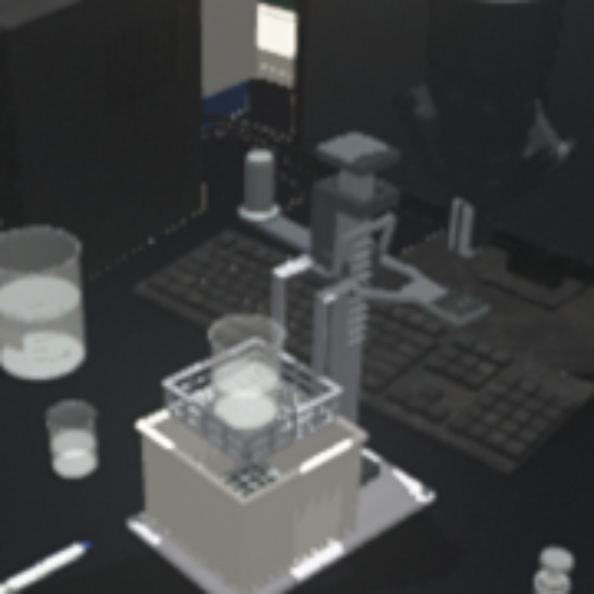

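The beaker stands upright in the basket at crop (245,385), the closed fingertips are at (460,225) and the pad at (460,305). Next I approach the pad and feel for contact.

```bash
python3 -m inch '0 0 0 0.015 0;0 0 0 0.012 0;0 0 0 0.006 0;0 0 0 0 0'; python3 -m inch '0 0 0 0.002 0;0 0 0 0.002 0;0 0 0 0.002 0'; python3 -m inch '0 0 0 0.002 0;0 0 0 0.002 0'
```

```text
clock: 19.6
position: [0.5853, -0.1028, 0.2455]
ee_rot: [3.141, -0.001, 3.005]
wrist_force: [-0.7, 0.1, 0.2]
width: 0.0001
finger_force: 0.0
clock: 19.9
position: [0.5856, -0.1029, 0.2402]
ee_rot: [-3.141, 0.001, 3.005]
wrist_force: [-0.6, -0.5, 3.4]
width: 0.0001
finger_force: 1.7
clock: 20.1
position: [0.5856, -0.1031, 0.2362]
ee_rot: [-3.141, 0.001, 3.005]
wrist_force: [-0.4, -2.2, 3.1]
width: -0.0002
finger_force: 1.2
```

```bash
python3 -m inch '0 0 0 0.002 0;0 0 0 0.002 0;0 0 0 0.002 0'; python3 -m inch '0 0 0 0.002 0;0 0 0 0.002 0'; python3 -m inch '0 0 0 0.002 0;0 0 0 0.002 0;0 0 0 0.002 0';python3 -m inch '0 0 0 0.002 0;0 0 0 0.002 0;0 0 0 0.002 0'; python3 -c "
from h import *
heights()"
```

```text
clock: 20.4
position: [0.5855, -0.1028, 0.2296]
ee_rot: [3.141, -0.0, 3.005]
wrist_force: [-0.7, -0.0, 0.5]
width: -0.0
finger_force: 0.3
clock: 20.6
position: [0.5854, -0.1026, 0.2256]
ee_rot: [3.141, -0.0, 3.005]
wrist_force: [0.5, 0.3, 0.8]
width: 0.0003
finger_force: 0.5
clock: 20.9
position: [0.5854, -0.1028, 0.2197]
ee_rot: [3.142, -0.0, 3.005]
wrist_force: [-0.0, -0.7, -0.5]
width: 0.0002
finger_force: 0.1
clock: 21.2
position: [0.5855, -0.1028, 0.2138]
ee_rot: [3.142, 0.0, 3.005]
wrist_force: [-0.8, 0.2, 0.6]
width: 0.0002
finger_force: 0.6
floor 1654 [0.1011 0.131  0.4726 0.5024 0.505 ]
post 175 [0.193  0.2314 0.239 ]
pad 292 [0.4878 0.4894 0.4907]
```

```bash
python3 -c "
from h import *
im,d=heights('top');im,d=heights('scene')
P=tank(cloud('scene',d,np.ones(d.shape,bool)))
m=(P[:,2]>.14)&(P[:,2]<.25)&(P[:,1]<-.05)&(P[:,1]>-.13)&(P[:,0]>.06)&(P[:,0]<.13);print(np.histogram(P[m][:,2],np.arange(.14,.25,.004)))
cv2.imwrite('pics/s5.png',cv2.resize(im[90:230,250:400,::-1],None,fx=4,fy=4)); print(r.get_obs()['wrist_force'])"
```

```text
floor 1654 [0.1012 0.1306 0.4736 0.502  0.5047]
post 174 [0.1931 0.2313 0.239 ]
pad 292 [0.487  0.4889 0.4903]
floor 725 [0.1001 0.1189 0.1425 0.1563 0.1633]
post 72 [0.1912 0.2199 0.2361]
pad 186 [0.1875 0.2349 0.4882]
(array([  0,   0,   0,   0,   0,   0,   0,   0,   0,   3,  21, 129,  65,
        11,  18,  18,  24,  22,  21,  25,  14,  16,  16,  29,  42,  57,
        36]), array([0.14 , 0.144, 0.148, 0.152, 0.156, 0.16 , 0.164, 0.168, 0.172,
       0.176, 0.18 , 0.184, 0.188, 0.192, 0.196, 0.2  , 0.204, 0.208,
       0.212, 0.216, 0.22 , 0.224, 0.228, 0.232, 0.236, 0.24 , 0.244,
       0.248]))
[ 0.23267501 -0.41284958  0.27812911]
```

View pics/s5.png

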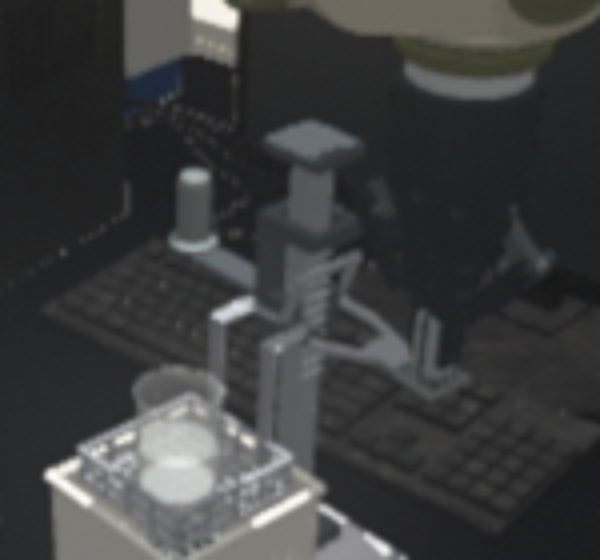

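The fingertip sits on the pad at crop (435,375), the beaker is upright, and the lift is about 18 mm down and standing still. I continue.

```bash
for k in 1; do python3 -m inch '0 0 0 0.002 0;0 0 0 0.002 0'; python3 -m inch '0 0 0 0.002 0;0 0 0 0.002 0'; python3 -m inch '0 0 0 0.002 0;0 0 0 0.002 0'; python3 -m inch '0 0 0 0.002 0;0 0 0 0.002 0';done | egrep "pos|wrist|finger"; python3 -c "
from h import *
heights()"
```

```text
position: [0.5855, -0.1029, 0.2098]
wrist_force: [-0.3, -0.8, 0.2]
finger_force: 0.1
position: [0.5855, -0.1028, 0.2058]
wrist_force: [0.3, -0.3, 1.0]
finger_force: 0.5
position: [0.5855, -0.1029, 0.2017]
wrist_force: [-0.5, 0.0, 1.4]
finger_force: 0.1
position: [0.5855, -0.1028, 0.1978]
wrist_force: [-0.2, -0.4, 1.4]
finger_force: 0.5
floor 1565 [0.0856 0.1153 0.4605 0.4902 0.4928]
post 167 [0.1778 0.2166 0.2231]
pad 276 [0.4714 0.4732 0.4747]
```

```bash
cat > g.py <<'E'
from rig import r
import sys
o=r.get_obs();f=o["wrist_force"][2];print(o["position"][2].round(4),f.round(1));sys.exit(f>4.5)
E
exec 3>&1
python3 -m inch '0 0 0 0.002 0;0 0 0 0.002 0' >/dev/null && python3 g.py && python3 -m inch '0 0 0 0.002 0;0 0 0 0.002 0' >/dev/null && python3 g.py && python3 -m inch '0 0 0 0.002 0;0 0 0 0.002 0' >/dev/null && python3 g.py && python3 -m inch '0 0 0 0.002 0;0 0 0 0.002 0' >/dev/null && python3 g.py && python3 -m inch '0 0 0 0.002 0;0 0 0 0.002 0' >/dev/null && python3 g.py && python3 -m inch '0 0 0 0.002 0;0 0 0 0.002 0' >/dev/null && python3 g.py ; python3 -c "
from h import *
heights()"
```

```text
0.1939 0.8
floor 1554 [0.0827 0.1123 0.4546 0.4871 0.4898]
post 165 [0.1753 0.214  0.2208]
pad 272 [0.4673 0.4692 0.4707]False
```

```bash
sed -i 's/sys.exit(f>4.5)/sys.exit(int(f>4.5))/' g.py
python3 -m inch '0 0 0 0.002 0;0 0 0 0.002 0' >/dev/null && python3 g.py && python3 -m inch '0 0 0 0.002 0;0 0 0 0.002 0' >/dev/null && python3 g.py && python3 -m inch '0 0 0 0.002 0;0 0 0 0.002 0' >/dev/null && python3 g.py && python3 -m inch '0 0 0 0.002 0;0 0 0 0.002 0' >/dev/null && python3 g.py && python3 -m inch '0 0 0 0.002 0;0 0 0 0.002 0' >/dev/null && python3 g.py && python3 -m inch '0 0 0 0.002 0;0 0 0 0.002 0' >/dev/null && python3 g.py ; python3 -c "
from h import *
heights()"
```

```text
0.1898 0.6
0.1858 1.4
0.1817 1.3
0.1778 1.2
0.1737 0.1
0.1698 0.7
floor 1441 [0.057  0.0863 0.4298 0.4686 0.4716]
post 151 [0.1487 0.1881 0.1948]
pad 248 [0.4435 0.4453 0.447 ]
```

```bash
python3 -m inch '0 0 0 0.0015 0;0 0 0 0.0015 0' >/dev/null && python3 g.py && python3 -m inch '0 0 0 0.0015 0;0 0 0 0.0015 0' >/dev/null && python3 g.py && python3 -m inch '0 0 0 0.0015 0;0 0 0 0.0015 0' >/dev/null && python3 g.py && python3 -m inch '0 0 0 0.0015 0;0 0 0 0.0015 0' >/dev/null && python3 g.py && python3 -m inch '0 0 0 0.0015 0;0 0 0 0.0015 0' >/dev/null && python3 g.py && python3 -m inch '0 0 0 0.0015 0;0 0 0 0.0015 0' >/dev/null && python3 g.py ; python3 -c "
from h import *
heights()"
```

```text
0.1669 0.2
0.1637 0.7
0.1609 1.8
0.1578 -0.1
0.1547 1.2
0.1519 2.0
floor 1356 [0.0384 0.0678 0.4146 0.4549 0.459 ]
post 148 [0.1301 0.1672 0.176 ]
pad 231 [0.4256 0.4273 0.4288]
```

```bash
sed -i 's/4.5/3.2/' g.py
python3 -m inch '0 0 0 0.0015 0;0 0 0 0.0015 0' >/dev/null && python3 g.py && python3 -m inch '0 0 0 0.0015 0' >/dev/null && python3 g.py && python3 -m inch '0 0 0 0.0015 0' >/dev/null && python3 g.py && python3 -m inch '0 0 0 0.0015 0' >/dev/null && python3 g.py && python3 -m inch '0 0 0 0.0015 0' >/dev/null && python3 g.py ; python3 -c "
from h import *
heights()"
```

```text
0.1489 0.7
0.1472 0.2
0.1457 0.7
0.1443 1.1
0.1429 1.6
floor 1306 [0.0299 0.059  0.411  0.448  0.4551]
post 140 [0.1213 0.1587 0.1678]
pad 225 [0.4164 0.4182 0.4197]
```

```bash
python3 -m inch '0 0 0 0.0015 0' >/dev/null && python3 g.py && python3 -m inch '0 0 0 0.0015 0' >/dev/null && python3 g.py && python3 -m inch '0 0 0 0.0015 0' >/dev/null && python3 g.py  ; python3 -c "
from h import *
heights();print(r.get_obs()['wrist_force'],r.get_obs()['clock'])"
```

```text
0.1415 1.4
0.1398 0.2
0.1382 0.4
floor 1216 [0.049  0.0584 0.4205 0.4448 0.4544]
post 142 [0.1193 0.1587 0.1654]
pad 224 [0.412  0.4137 0.4153]
[ 0.63441694  0.38705169 -1.20164379] 25.95
```

```bash
python3 -m inch '0 0 0 0.001 0;0 0 0 0 0' >/dev/null && python3 g.py && python3 -c "
from h import *
heights()" && python3 -m inch '0 0 0 0.001 0;0 0 0 0 0' >/dev/null && python3 g.py ; python3 -c "
from h import *
im,d=heights();heights('scene')
P=tank(cloud('top',d,np.ones(d.shape,bool)))
m=(abs(P[:,0])<.055)&(abs(P[:,1])<.055)&(P[:,2]<.1);print(np.histogram(P[m][:,2],np.arange(0,.1,.003)))"
```

```text
0.1373 1.2
floor 1194 [0.0546 0.058  0.4229 0.4443 0.455 ]
post 141 [0.1164 0.1557 0.1638]
pad 222 [0.4107 0.4128 0.4145]
0.1364 0.9
floor 1193 [0.0547 0.058  0.4214 0.4433 0.4546]
post 141 [0.1164 0.1559 0.1628]
pad 222 [0.41   0.4117 0.4136]
floor 384 [0.0655 0.0713 0.0795 0.0875 0.0913]
post 77 [0.1157 0.1462 0.161 ]
pad 157 [0.1095 0.1522 0.4111]
(array([  0,   0,   1,   7,  33,  56, 218, 153, 222, 165,  19,  24,  27,
        16,  16,  75, 141,  43, 143, 139,  29,  22,  18,  15,  13,  18,
        25,  26,  15,  23,  40,  51,  25]), array([0.   , 0.003, 0.006, 0.009, 0.012, 0.015, 0.018, 0.021, 0.024,
       0.027, 0.03 , 0.033, 0.036, 0.039, 0.042, 0.045, 0.048, 0.051,
       0.054, 0.057, 0.06 , 0.063, 0.066, 0.069, 0.072, 0.075, 0.078,
       0.081, 0.084, 0.087, 0.09 , 0.093, 0.096, 0.099]))
```

```bash
cat > q.py <<'E'
from h import *
im,d=r.get_image("top");P=tank(cloud("top",d,np.ones(d.shape,bool)))
m=(np.hypot(P[:,0]-.095,P[:,1]-.1)<.012)&(P[:,2]>.1);z=P[m][:,2]
s=(abs(P[:,0])<.055)&(abs(P[:,1])<.055)&(P[:,2]>.04)&(P[:,2]<.053)
s2=(P[:,1]>.03)&(P[:,1]<.08)&(abs(P[:,0]-.095)<.006)&(P[:,2]>.09)
print("post",z[z>.15].mean().round(4),"arm",np.median(P[s2][:,2]).round(4),"side",P[s][:,2].mean().round(4),s.sum(),"F",r.get_obs()["wrist_force"].round(1))
E
python3 q.py; python3 -m inch '0 0 0 0.001 0;0 0 0 0 0' >/dev/null && python3 g.py && python3 q.py && python3 -m inch '0 0 0 0.001 0;0 0 0 0 0' >/dev/null && python3 g.py; python3 q.py
```

```text
post 0.1597 arm 0.1129 side 0.0483 271 F [-0.5 -0.2  0.2]
0.1353 2.2
post 0.16 arm 0.1131 side 0.0484 275 F [-1.2  0.1  0.5]
0.1343 0.4
post 0.1599 arm 0.1128 side 0.0483 275 F [-0.4  0.7  1.2]
```

The lift has stopped sinking over the last 2 mm of finger travel. It is at about 0.1035, below the lowest pawl tooth, so the basket rests on the grid. I take the hand away.

```bash
python3 -m inch '0 0 0 -0.002 0;0 0 0 -0.003 0;0 0 0 -0.004 0;0 0 0 -0.006 0;0 0 0 -0.01 0;0 0 0 -0.03 0;0 0 0 -0.04 0;0 0 0 -0.04 0;0 0 0 -0.04 0' ; python3 q.py; python3 -m inch '0 0.03 0 0 0;0 0.03 0 0 0;0 0.03 0 0 0;0 0.03 0 0 0;0 0.03 0 0 0;0 0 0 0 0'; python3 q.py; python3 -c "
from h import *
im,d=r.get_image('scene');t,d=heights('top')
a=cv2.resize(im[110:290,220:400,::-1],(400,400));b=cv2.resize(t[125:265,220:360,::-1],(400,400));cv2.imwrite('pics/end.png',np.hstack([a,b]))"
```

```text
clock: 27.95
position: [0.5851, -0.1026, 0.312]
ee_rot: [-3.141, 0.001, 3.005]
wrist_force: [1.3, -0.5, -0.9]
width: -0.0002
finger_force: 0.0
post 0.1595 arm 0.1127 side 0.0482 313 F [-2.6  0.1  5.2]
clock: 28.6
position: [0.4344, -0.0816, 0.3105]
ee_rot: [-3.141, 0.001, 3.004]
wrist_force: [-0.1, 0.1, -0.3]
width: -0.0001
finger_force: 0.0
post 0.1597 arm 0.1136 side 0.0483 356 F [ 0.6 -0.2 -0.2]
floor 515 [0.0288 0.0554 0.0576 0.0734 0.0934]
post 140 [0.1169 0.1563 0.1635]
pad 58 [0.1119 0.1142 0.1167]
```

View pics/end.png

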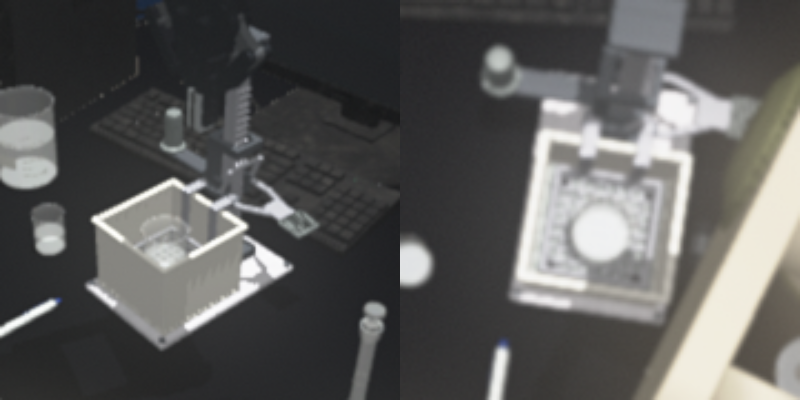

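The beaker stands upright in the basket at right-half crop (600,233), down in the tank. The post height has not changed since I let go, and the other glassware is where it was.

```bash
python3 -c "
from rig import r
print(r.sign_off())"
```

```text
the job is handed in; nothing more can be done
None
```

The job is handed in: the beaker stands upright in the basket, the basket rests on the grid in the tank, the hand is clear, and no other glassware was touched. No verdict came back.

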